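Start the traverser from its control rack

TASK

Start the traverser from the row of control modules with the closed fingertips, in this order: push the rocker's far half fully down to switch the power on, then press the square key fully in so that it stays in and frees the deck lock, then press the big mushroom-shaped hold-to-run button fully down and keep it down. The program finishes with the fingers still holding the mushroom button down. Do not press the narrow bar key, and leave the modules in their bays and the parts box and bottles where they stand; nothing is to be picked up.

Things in the scene. Friction and masses are not known exactly. Their poses are not given: they have to be found in the camera images.
- rack: plywood rack, fixed to the worktop: a tray 76 (x) x 282 (y) mm, 14 mm high, floor 5 mm thick, with five bays side by side along its y at 55.6 mm pitch. Four bays hold control modules, one holds the parts box, in any order. Origin at the centre of its underside, x away from the robot (turned up to 0.2 rad either way), z up.
- rocker_module: a grey box 64 (x, front to back) x 48 (y) x 34 mm high that stands loose in a bay of the rack; origin at the centre of its underside, x away from the robot, z up. Carries the rocker. Must stay in its bay.
- square_module: a grey box 64 (x, front to back) x 48 (y) x 34 mm high that stands loose in a bay of the rack; origin at the centre of its underside, x away from the robot, z up. Carries the square key. Must stay in its bay.
- mushroom_module: a grey box 64 (x, front to back) x 48 (y) x 34 mm high that stands loose in a bay of the rack; origin at the centre of its underside, x away from the robot, z up. Carries the mushroom button. Must stay in its bay.
- bar_module: a grey box 64 (x, front to back) x 48 (y) x 34 mm high that stands loose in a bay of the rack; origin at the centre of its underside, x away from the robot, z up. Carries the narrow bar key, which is not to be pressed. Must stay in its bay.
- rocker_far (a point): point on the top face of the rocker's far half (the half away from the robot), 17 mm beyond the pivot. The black rocker is 48 mm long front to back and 22 mm wide, its pivot 6 mm above the module's top; its two halves form a shallow V. This point moves down about 6 mm as the rocker goes over.
- rocker (a joint): angle of the rocker, rad, -0.2 to 0.2: negative = near half down, far half standing up (as it starts, -0.2 to -0.14); 0.2 = far half fully down. About 3 N at the point moves it, it then meets a stop, and it stays where it is left.
- square_top (a point): centre of the top of the square key: 26 x 26 mm, black, 12 mm above the module's top when out and 4 mm when in.
- square (a joint): travel of the square key, m: 0 = out (start), 0.008 = fully in, at its stop. About 4 N moves it; it stays in when let go.
- mushroom_top (a point): centre of the top of the mushroom button: round flat-domed black head, 34 mm across, 17 mm above the module's top when up.
- mushroom (a joint): travel of the mushroom button, m: 0 = up, 0.007 = fully down, at its stop. Springs back up; needs 1.8 N to start and 6 N to be held fully down.
- bar_top (a point): centre of the top of the narrow bar key: black, 46 mm long (front to back) and 10 mm wide, 12 mm above the module's top. Not to be pressed.
- bar (a joint): travel of the bar key, m: 0 = up, 0.006 = fully down; springs back (1.2 N to start).
- parts_box: small blue parts box with a white lid, 49 (front to back) x 35 mm, 20 mm high, loose in a bay of the rack; origin at the centre of its underside. Bystander.
- glue_bottle: white glue bottle with a blue cap, 32 mm across, 83 mm high, standing loose 31 mm or more past one end of the rack (its centre); origin at the centre of its underside. Bystander.
- oil_bottle: cream oil bottle with a red spout, 25 mm across, 85 mm high, standing loose in the same way past the other end of the rack; origin at the centre of its underside. Bystander.
Not all that is in view belongs to the job. Leave any purple look-alike of the rocker_module alone.

How it is judged:
By the outcome, as a careful person would: the job done as asked, in the order asked, and still so for the second after the job is handed in, while the arm keeps its last pose, push and grip.
It also fails if it takes over 38 s, if anything falls off the work surface, if the arm or the gripper's body presses on something with over 40 N, if the wrist force passes 120 N, or if a joint passes its speed limit or range.

ROBOT

A 6-joint arm with a two-finger parallel gripper is mounted at the origin on a cart in front of the work surface, level with it; the furniture and walls round the work are solid. World frame = base frame: x ahead of the robot, y to its left, z up, the work surface at z = 0. Lengths are in mm, angles in rad, forces in N, time in s.
With the tool pointing down it reaches from about 275 to 850 mm from the base axis. Payload 5.2 kg.
Tool frame: the origin (TCP) lies midway between the tips of the shut fingers; the grasp point (between the pads) lies 19 mm behind it; z points along the fingers, y is the line along which they close (so a half turn about z gives the same grasp; the last joint's range is limited). The gripper opens to 85 mm and grips with 20 to 120 N. Pads are 22 mm wide; open, the fingers measure 114 mm over their backs; the gripper's body (76 mm by 85 mm) begins 54 mm behind the grasp point. The pads swing forward as they close: fully open they stand 13 mm farther back than shut.
Start: joints at [-1.463, 0.259, 1.535, -0, 1.348, -0.203], TCP at [168.222, -523.647, 231.31] pointing down, gripper open.
Joint ranges: [-3.14, 3.14], [-0.91, 2.08], [0.19, 2.58], [-1.22, 4.36], [0.22, 2.71], [-3.12, 3.12]. Speed limits (rad/s): [2.57, 2.57, 3.14, 3.14, 3.14, 3.14].

INTERFACE

Orientations are given as [roll, pitch, yaw] about the fixed x, y, z axes, in that order (R = Rz(yaw) Ry(pitch) Rx(roll)).
In Python, from plant import status, eyes, manip gives the robot as it stands. The module is installed in compiled form; this text tells all that it offers.
- The arm moves only by the tool move_arm, never from a script. Its argument "moves" is text: rows parted by semicolons, each of 7 numbers parted by spaces: the shift along the tool's x, y, z in mm, then the turn, a rotation vector about the tool's x, y, z in degrees, then the gripper command: -1 is fully open, 1 is shut, values between are in proportion. In form: tx ty tz ax ay az gripper; .... A call has 1 to 12 rows; each row is the pose to reach, as a shift and turn from the pose commanded when the call began, along the tool's axes at that moment; what a row does not reach only later rows make up. A row lasts 1/8 s, in which the tool goes at most 62.5 mm and 10.7 degrees, less where a joint would pass 70% of its speed; a pose out of reach is approached as far as the arm can. A call with a gripper value outside its range is refused whole. The fingers move at their own pace and stop on an object; the grip force is fixed at half the most. Time passes only in rows, so rows that repeat a pose let the fingers close. It gives the time, the measured TCP pose, the force, the opening and the grip force at its end, in the units of the state.
- status.get_state(): the state, without advancing time (a new reading comes with each control period).
- eyes.snapshot(name): name is "scene" or "top" or "wrist"; returns (picture, depth): 384x512x3 uint8, blue, green, red; 384x512 float32, mm along the optical axis (not along the pixel's ray), 0 where there is no reading.
- eyes.camera_params(name): a dict with "intrinsics" (3x3 intrinsics, pixels), "pose" (4x4, takes a point from camera to world coordinates); the wrist camera has in their place "hand_eye" (4x4, takes a point from camera to tool coordinates, whose origin is the TCP and whose axes are the flange's). Camera axes: x right, y down, z forward; pixel columns grow to the right and rows downward; lengths in mm; the calibration is good to about 2 mm. The wrist camera is an equidistant fisheye: a pixel r from the principal point sees the ray r / f radians off the axis. A picture is of the moment at which its call begins: read the wrist's pose just before it. camera_params takes no time and is no camera call.
- manip.hand_in(): hands the job in; it is judged then, once.
The state is a dict: "time_s": time; "joint_pos": joint angles; "qvel": joint speeds; "joint_torque": joint torques, N m; "position": TCP position; "eef_rot": TCP orientation; "contact_force": force on the tool from outside, world axes, zero at the start; "ft_torque": the same for the moment, N m; "opening": finger opening in mm; "finger_force": force on a finger pad.
Only numpy, scipy, OpenCV 4.12 (cv2) and the standard library are available. Lean on these libraries where they do the work, as an engineer would, in place of code of your own. Each camera call takes 0.05 s, during which the arm holds its last target. There are 200 camera calls.

## Working session

There is one attempt and no reset: what is moved stays moved. The work goes in short steps, Python scripts to look and compute and a tool call to move; the robot and the scene stay as the last step left them, time stands still between calls to the robot, and variables do not carry over. Pictures are saved under pics/ and viewed, at most 10 in all, crops included, and the job is handed in when it is done.

Besides the shell and the picture viewer there is one more tool, called after "Request:" by a JSON object that holds its "method" and its "body", one argument or row to a line. move_arm: Moves the arm, as the interface text tells. Its arguments: {"type":"object","properties":{"moves":{"type":"string"}},"required":["moves"]}

```bash
mkdir -p pics; cat > h.py <<'E'
import numpy as np, cv2
from plant import status, eyes, manip
def pts(name, depth):
    p=eyes.camera_params(name);K=np.array(p["intrinsics"]);T=np.array(p["pose"])
    v,u=np.mgrid[:384,:512]
    c=np.stack([(u-K[0,2])/K[0,0]*depth,(v-K[1,2])/K[1,1]*depth,depth],-1)
    return c@T[:3,:3].T+T[:3,3]
E
python3 - <<'E'
from h import *
s=status.get_state();print(s)
for n in ("top","scene"):
    i,d=eyes.snapshot(n);np.savez(f"{n}.npz",i=i,d=d);cv2.imwrite(f"pics/{n}.png",i)
    p=eyes.camera_params(n);print(n,np.array(p["pose"]).round(2).tolist(),p["intrinsics"])
E
```

```text
{'time_s': 0.0, 'joint_pos': array([-1.46277213e+00,  2.59352292e-01,  1.53612635e+00, -4.49092345e-06,
        1.34800871e+00, -2.02785313e-01]), 'qvel': array([ 6.39475497e-04,  8.09434114e-05, -1.83084407e-03, -1.60554157e-03,
       -1.69183746e-03,  4.91340509e-04]), 'joint_torque': array([-1.66877307e-03, -4.46039701e+01, -2.90575093e+01, -3.13189430e-04,
        1.15447314e-02,  4.16135308e-06]), 'position': array([ 168.17400362, -523.07827169,  230.45234342]), 'eef_rot': array([-3.13973589e+00, -3.77301800e-04,  3.10810155e-01]), 'contact_force': array([-0.21772047, -1.51868477, -0.12895869]), 'ft_torque': array([-0.00046999,  0.01401694, -0.03522287]), 'finger_force': 0.0, 'opening': 85.43353147786944}
top [[-0.05, -0.97, 0.24, 288.1], [-1.0, 0.05, -0.01, 28.02], [-0.0, -0.24, -0.97, 885.83], [0.0, 0.0, 0.0, 1.0]] [[369.19412187   0.         253.74860809]
 [  0.         369.19412187 184.89754883]
 [  0.           0.           1.        ]]
scene [[-0.58, -0.38, 0.72, -148.23], [-0.82, 0.26, -0.52, 475.93], [0.01, -0.89, -0.46, 494.19], [0.0, 0.0, 0.0, 1.0]] [[376.95155395   0.         249.94732281]
 [  0.         376.95155395 187.49389462]
 [  0.           0.           1.        ]]
```

View pics/top.png

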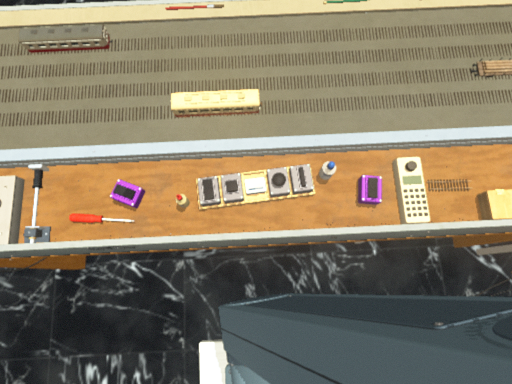

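View pics/scene.png

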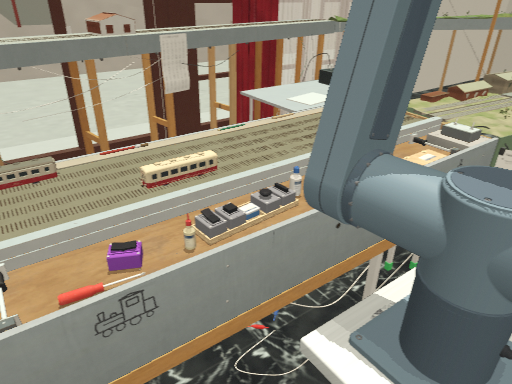

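The top view shows the rack row: (208,190) is the rocker or bar, (232,186) the square key, (257,182) the parts box, (280,181) the mushroom and (302,179) the bar or rocker. Purple look-alikes are at (127,193) and (371,189). Next I'll take a close crop and measure heights.

```bash
python3 - <<'E'
from h import *
z=np.load("top.npz");i,d=z["i"],z["d"]
cv2.imwrite("pics/crop.png",cv2.resize(i[155:215,165:345],None,fx=4.4,fy=4.4,interpolation=cv2.INTER_CUBIC))
P=pts("top",d)
g=i.max(2)
for x0,x1 in((198,219),(221,243),(268,290),(291,314)):
    m=np.zeros(g.shape,bool);m[165:208,x0:x1]=1
    b=m&(g<75)
    n,l,st,c=cv2.connectedComponentsWithStats(b.astype(np.uint8))
    k=1+st[1:,4].argmax();q=P[l==k]
    print(x0,st[k],c[k].round(1),q.mean(0).round(1),np.percentile(q[:,2],[5,50,95]).round(1),cv2.minAreaRect(q[:,:2].astype(np.float32)))
# rack plywood colour -> pixel hull
for (u,v) in((257,182),(180,202),(329,169),(210,215),(230,207),(280,202),(250,240),(250,150)):print((u,v),i[v,u],P[v,u].round(0))
E
```

```text
Traceback (most recent call last):
ValueError: attempt to get argmax of an empty sequence
```

View pics/crop.png

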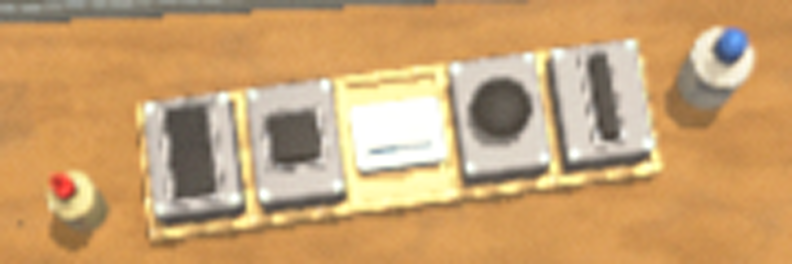

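The crop settles it: the wide black rocker is at crop (190,150), the square key at (293,136), the white-lid box at (398,133), the round mushroom at (500,108) and the narrow bar at (604,97).

```bash
python3 - <<'E'
from h import *
z=np.load("top.npz");i,d=z["i"],z["d"]
P=pts("top",d);g=i.max(2)
for n,u,v in(("rocker",208,189),("square",232,186),("mush",279,180),("bar",302,177)):
    b=np.zeros(g.shape,np.uint8);b[v-12:v+13,u-9:u+10]=g[v-12:v+13,u-9:u+10]<100
    _,l,st,c=cv2.connectedComponentsWithStats(b)
    k=l[v,u];q=P[l==k] if k else P[v-2:v+3,u-2:u+3].reshape(-1,3)
    print(n,k,g[v,u],st[k],c[k].round(1),q.mean(0).round(1),np.percentile(q[:,2],[5,50,95]).round(1),P[v-1:v+2,u-1:u+2].mean((0,1)).round(1))
for (u,v) in((257,185),(182,202),(329,169),(210,215),(230,207),(280,202),(250,240),(250,150),(250,135)):print((u,v),P[v,u].round(0))
h,s,vv=cv2.split(cv2.cvtColor(i,cv2.COLOR_BGR2HSV))
print([ (x,i[197,x].tolist()) for x in (257,260)])
p=eyes.camera_params("wrist");print(np.array(p["hand_eye"]).round(3).tolist(),p["intrinsics"])
E
```

```text
rocker 1 88 [203 179  11  21 166] [207.8 189. ] [489.3 125.9  49.8] [46.2 49.5 53.7] [489.5 125.6  49. ]
square 0 100 [     0      0    512    384 196528] [255.5 191.5] [493.1  69.3  52. ] [49.6 52.1 54. ] [493.2  69.3  51.9]
mush 0 100 [     0      0    512    384 196495] [255.5 191.5] [500.6 -40.3  57.3] [55.2 57.4 59.9] [500.8 -40.3  56.6]
bar 0 101 [     0      0    512    384 196555] [255.5 191.5] [506.6 -95.   51.5] [43.2 52.2 55.2] [506.3 -94.8  52.9]
(257, 185) [499.  11.  27.]
(182, 202) [462. 186.  48.]
(329, 169) [ 520. -158.   61.]
(210, 215) [436. 128.   2.]
(230, 207) [453.  78.   4.]
(280, 202) [460. -44.  -0.]
(250, 240) [372.  34.  -7.]
(250, 150) [576.  23.  61.]
(250, 135) [620.  21.  45.]
[(257, [181, 252, 255]), (260, [183, 251, 255])]
[[0.0, -0.945, -0.328, 85.132], [1.0, -0.0, 0.001, 0.134], [-0.001, -0.328, 0.945, -142.061], [0.0, 0.0, 0.0, 1.0]] [[297.31863964   0.         252.56172008]
 [  0.         297.31863964 191.76065273]
 [  0.           0.           1.        ]]
```

Request:
{"method": "move_arm", "body": {
  "moves": "60 -59 0 0 0 5 1; 120 -118 5 0 0 10 1; 165 -162 10 0 0 13.3 1; 210 -206 20 0 0 13.3 1; 255 -250 30 0 0 13.3 1; 300 -294 40 0 0 13.3 1; 345 -338 50 0 0 13.3 1; 390 -382 55 0 0 13.3 1; 435 -428 60 0 0 13.3 1; 480 -473 60 0 0 13.3 1; 522 -515 60 0 0 13.3 1; 522 -515 60 0 0 13.3 1"
}}

```text
time_s: 1.6
position: [508.1, 128.8, 170.9]
eef_rot: [-3.142, 0.0, 0.08]
contact_force: [1.2, -1.0, 0.1]
opening: -0.4
finger_force: 0.0
```

```bash
cat >> h.py <<'E'
from scipy.spatial.transform import Rotation as R
def wray(px,s):
    p=eyes.camera_params("wrist");K=np.array(p["intrinsics"]);H=np.array(p["hand_eye"])
    v=np.array(px,float)-K[:2,2];r=np.hypot(*v);a=r/K[0,0]
    c=np.array([*(v/r*np.sin(a)),np.cos(a)])
    W=R.from_euler("xyz",s["eef_rot"]).as_matrix()
    return W@H[:3,3]+s["position"],W@H[:3,:3]@c
def onz(px,s,z):
    o,d=wray(px,s);return o+d*(z-o[2])/d[2]
E
python3 - <<'E'
from h import *
s=status.get_state();print(s["time_s"],s["position"],s["eef_rot"],s["opening"],s["contact_force"])
i,d=eyes.snapshot("wrist");cv2.imwrite("pics/w1.png",i);np.savez("w1.npz",i=i,d=d,p=s["position"],e=s["eef_rot"])
E
```

```text
1.6 [508.14761658 128.80909288 170.86994767] [-3.14152762e+00  4.63954843e-04  8.01276085e-02] -0.3799284767802611 [ 1.1843301  -0.99294411  0.0561671 ]
```

View pics/w1.png

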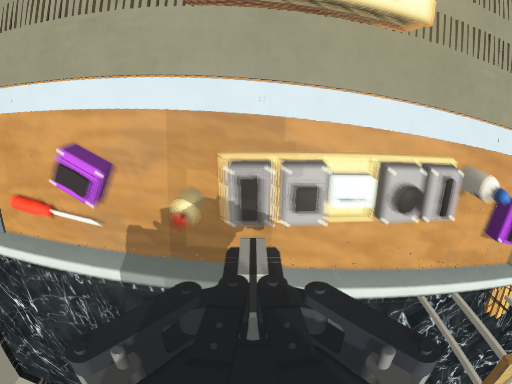

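The wrist view has the rocker at (250,200), the square key at (307,200), the mushroom at (407,199), the bar at (444,192) and the shut fingertips at (253,240).

```bash
python3 - <<'E'
from h import *
z=np.load("w1.npz");i=z["i"];s=dict(position=z["p"],eef_rot=z["e"]);g=i.max(2)
for n,u,v,h in(("rocker",250,200,47),("square",307,200,51),("mush",407,199,55),("bar",444,192,51)):
    b=np.zeros(g.shape,np.uint8);b[v-30:v+31,u-22:u+23]=g[v-30:v+31,u-22:u+23]<75
    _,l,st,c=cv2.connectedComponentsWithStats(b);k=l[v,u]
    print(n,k,g[v,u],st[k],c[k].round(1),onz(c[k],s,h).round(1))
    x,y,w,hh,_=st[k]
    print("  far/near/left/right",[onz(p,s,h)[:2].round(1).tolist() for p in((x+w/2,y),(x+w/2,y+hh),(x,y+hh/2),(x+w,y+hh/2))])
    # two-view height: wrist ray vs top ray
T=eyes.camera_params("top");K=np.array(T["intrinsics"]);M=np.array(T["pose"])
for n,pt,pw in(("square",(231.6,185.9),(307,200)),("mush",(278.6,179.5),(407,199)),("rocker",(207.8,189),(250,200))):
    o1,d1=wray(pw,s);d2=M[:3,:3]@np.linalg.inv(K)@[*pt,1];o2=M[:3,3]
    t=np.linalg.lstsq(np.c_[d1,-d2],o2-o1,rcond=None)[0];print(n,(o1+d1*t[0]).round(1),(o2+d2*t[1]).round(1))
E
```

```text
rocker 1 66 [241 179  18  42 653] [248.9 200.1] [492.3 130.6  47. ]
  far/near/left/right [[513.3, 131.2], [470.4, 127.9], [491.7, 138.2], [493.1, 121.0]]
square 0 78 [     0      0    512    384 196505] [255.5 191.5] [502.8 125.3  51. ]
  far/near/left/right [[677.1, 139.1], [203.2, 98.7], [476.8, 441.9], [528.5, -202.1]]
mush 0 78 [     0      0    512    384 196263] [255.2 191.5] [504.2 125.7  55. ]
  far/near/left/right [[675.8, 139.0], [209.1, 99.3], [478.6, 437.2], [529.5, -196.9]]
bar 0 77 [     0      0    512    384 196373] [255.3 191.5] [502.8 125.5  51. ]
  far/near/left/right [[677.1, 139.1], [203.2, 98.7], [476.8, 441.9], [528.5, -202.1]]
square [494.8  73.4  41.6] [496.   70.8  41.7]
mush [504.  -38.7  41.1] [505.9 -40.7  41.8]
rocker [490.6 129.5  42.2] [491.2 126.8  42.1]
```

Request:
{"method": "move_arm", "body": {
  "moves": "1 0 50 0 0 0 1; 1 0 90 0 0 0 1; 1 0 106 0 0 0 1; 1 0 106 0 0 0 1"
}}

```text
time_s: 2.15
position: [508.1, 126.1, 64.7]
eef_rot: [-3.141, 0.002, 0.078]
contact_force: [-0.5, 0.1, -0.3]
opening: 0.1
finger_force: 0.0
```

```bash
python3 - <<'E'
from h import *
s=status.get_state();print(s["position"],s["contact_force"])
i,d=eyes.snapshot("wrist");cv2.imwrite("pics/w2.png",cv2.resize(i[130:290,150:390],None,fx=3,fy=3))
E
```

```text
[508.14266062 126.13475639  64.68114226] [-0.4962786   0.11695545 -0.2675373 ]
```

View pics/w2.png

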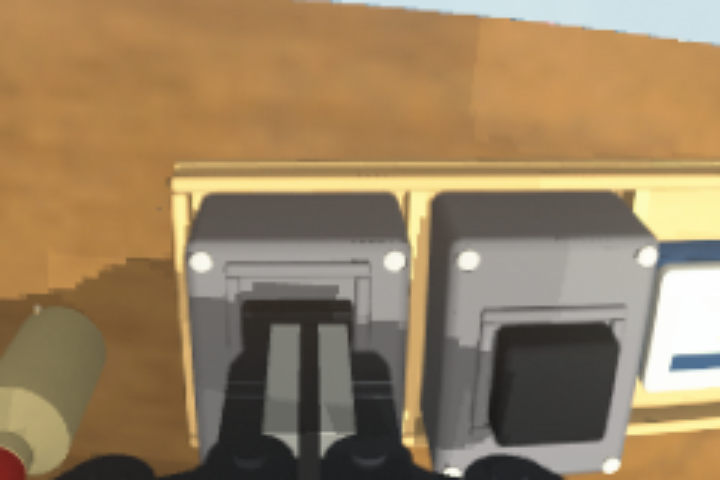

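The fingertips (crop 309,330) sit over the far end of the rocker (crop 297,300), about 2 mm too far right. I'll shift left and press in steps.

Request:
{"method": "move_arm", "body": {
  "moves": "2 -2.5 4 0 0 0 1; 2 -2.5 7 0 0 0 1; 2 -2.5 10 0 0 0 1; 2 -2.5 12 0 0 0 1; 2 -2.5 14 0 0 0 1; 2 -2.5 14 0 0 0 1"
}}

```text
time_s: 2.95
position: [510.7, 129.0, 51.4]
eef_rot: [-3.142, -0.0, 0.079]
contact_force: [0.1, -0.3, 1.3]
opening: -0.1
finger_force: 0.2
```

Request:
{"method": "move_arm", "body": {
  "moves": "0 0 1.5 0 0 0 1; 0 0 3 0 0 0 1; 0 0 3 0 0 0 1"
}}

```text
time_s: 3.32
position: [511.0, 129.0, 48.5]
eef_rot: [3.142, -0.001, 0.079]
contact_force: [1.4, 0.3, 3.1]
opening: 0.2
finger_force: 1.1
```

Request:
{"method": "move_arm", "body": {
  "moves": "0 0 1 0 0 0 1; 0 0 2 0 0 0 1; 0 0 2 0 0 0 1"
}}

```text
time_s: 3.7
position: [510.7, 129.0, 46.3]
eef_rot: [3.142, -0.0, 0.079]
contact_force: [1.1, -0.2, 3.6]
opening: 0.3
finger_force: 1.4
```

Request:
{"method": "move_arm", "body": {
  "moves": "0 0 1 0 0 0 1; 0 0 2 0 0 0 1; 0 0 2 0 0 0 1"
}}

```text
time_s: 4.08
position: [510.8, 129.0, 44.9]
eef_rot: [3.142, -0.001, 0.079]
contact_force: [1.7, 0.3, 7.4]
opening: 0.2
finger_force: 4.0
```

Request:
{"method": "move_arm", "body": {
  "moves": "0 0 1 0 0 0 1; 0 0 2 0 0 0 1; 0 0 2 0 0 0 1"
}}

```text
time_s: 4.45
position: [511.0, 129.1, 44.5]
eef_rot: [3.141, -0.002, 0.079]
contact_force: [-2.9, -0.6, 22.3]
opening: -0.1
finger_force: 10.8
```

The force rose steeply at the stop (22 N), so the rocker is over. I'll lift and move above the square key.

Request:
{"method": "move_arm", "body": {
  "moves": "0 0 -20 0 0 0 1; 0 0 -40 0 0 0 1; -10 28 -40 0 0 0 1; -19 55 -40 0 0 0 1; -19 55 -32 0 0 0 1; -19 55 -32 0 0 0 1; -19 55 -32 0 0 0 1"
}}

```text
time_s: 5.32
position: [495.6, 73.4, 73.9]
eef_rot: [-3.141, 0.001, 0.079]
contact_force: [-0.2, -0.1, 0.6]
opening: -0.1
finger_force: 0.0
```

```bash
python3 - <<'E'
from h import *
s=status.get_state();print(s["position"],s["contact_force"])
i,d=eyes.snapshot("wrist");cv2.imwrite("pics/w3.png",cv2.resize(i[130:290,150:410],None,fx=3,fy=3))
E
```

```text
[495.58712024  73.44758279  73.88537356] [-0.21320393 -0.14143068  0.64018802]
```

View pics/w3.png

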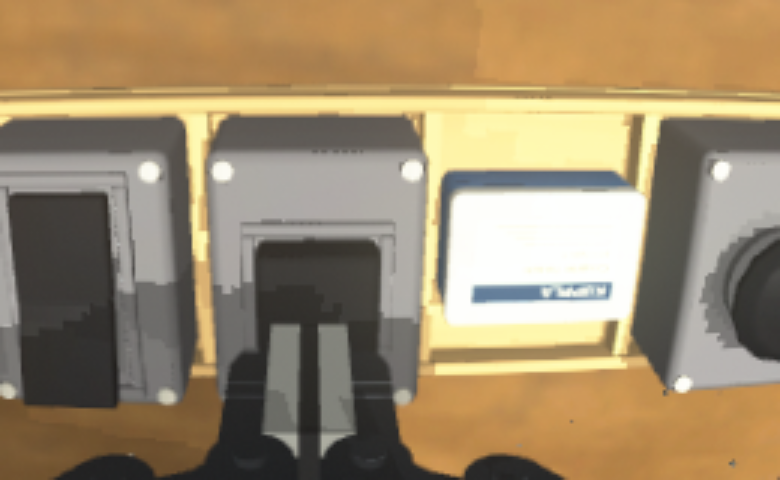

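```bash
python3 - <<'E'
from h import *
s=status.get_state()
print(onz((256,210),s,51), onz((256,130+116/3),s,39),onz((256,130+150/3),s,39))
print("mush right/mid",onz((150+775/3,130+298/3),s,56))
E
```

```text
[512.09915297  72.41939908  51.        ] [534.52073073  74.15588031  39.        ] [527.25107839  73.54876997  39.        ]
mush right/mid [507.09995602 -29.9027825   56.        ]
```

Request:
{"method": "move_arm", "body": {
  "moves": "2 2 10 0 0 0 1; 2 2 18 0 0 0 1; 2 2 22 0 0 0 1; 2 2 25 0 0 0 1; 2 2 27 0 0 0 1; 2 2 29 0 0 0 1; 2 2 30 0 0 0 1; 2 2 30 0 0 0 1"
}}

```text
time_s: 6.38
position: [498.4, 70.8, 44.3]
eef_rot: [3.141, -0.001, 0.079]
contact_force: [0.1, 0.3, 1.2]
opening: 0.1
finger_force: 0.0
```

Request:
{"method": "move_arm", "body": {
  "moves": "0 0 1 0 0 0 1; 0 0 2 0 0 0 1; 0 0 2 0 0 0 1"
}}

```text
time_s: 6.75
position: [498.6, 70.8, 42.4]
eef_rot: [3.141, -0.001, 0.079]
contact_force: [-0.2, -0.1, 2.2]
opening: 0.2
finger_force: 1.3
```

Request:
{"method": "move_arm", "body": {
  "moves": "0 0 1 0 0 0 1; 0 0 2 0 0 0 1; 0 0 2 0 0 0 1"
}}

```text
time_s: 7.12
position: [498.7, 70.8, 41.9]
eef_rot: [3.141, -0.002, 0.079]
contact_force: [-3.5, -0.2, 17.3]
opening: -0.3
finger_force: 8.5
```

Request:
{"method": "move_arm", "body": {
  "moves": "0 0 -20 0 0 0 1; 0 0 -44 0 0 0 1; 0 40 -44 0 0 0 1; 0 80 -44 0 0 0 1; 0 111 -44 0 0 0 1; 0 111 -40 0 0 0 1; 0 111 -40 0 0 0 1; 0 111 -40 0 0 0 1"
}}

```text
time_s: 8.12
position: [506.4, -38.8, 80.1]
eef_rot: [-3.141, 0.001, 0.08]
contact_force: [1.0, -0.0, 0.2]
opening: 0.1
finger_force: 0.0
```

```bash
python3 - <<'E'
from h import *
s=status.get_state();print(s["position"],s["contact_force"])
i,d=eyes.snapshot("wrist");np.savez("w4.npz",i=i);cv2.imwrite("pics/w4.png",cv2.resize(i[130:290,130:390],None,fx=3,fy=3))
E
```

```text
[506.40819915 -38.76447954  80.05012649] [ 1.04522555 -0.02839847  0.23456079]
```

View pics/w4.png

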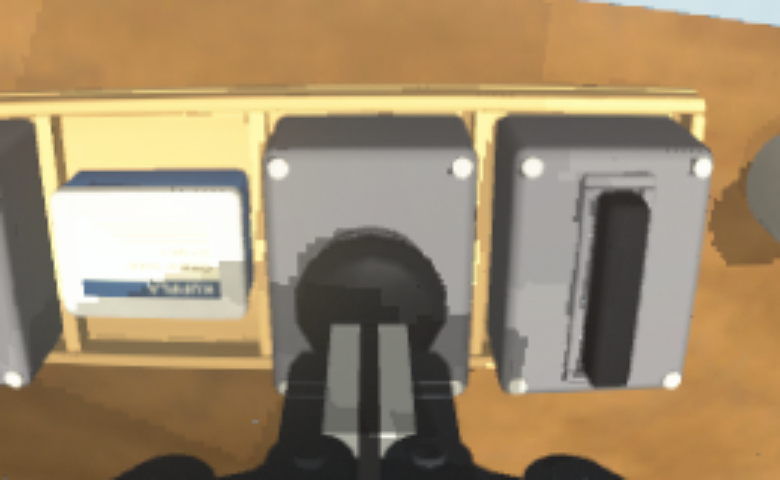

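```bash
python3 - <<'E'
from h import *
s=status.get_state()
print("mush far edge",onz((130+371/3,130+234/3),s,53))
i=np.load("w4.npz")["i"];sc,_=eyes.snapshot("scene")
a=cv2.resize(i[150:270,30:190],(560,420));b=cv2.resize(sc[170:250,180:310],(0,0),fx=4.3,fy=4.3)[:300]
a=cv2.resize(i[160:260,60:180],(390,325));b=cv2.resize(sc[190:250,190:265],(405,325))
cv2.imwrite("pics/c5.png",np.hstack([a,b]))
E
```

```text
mush far edge [522.35539866 -38.43281703  53.        ]
```

View pics/c5.png

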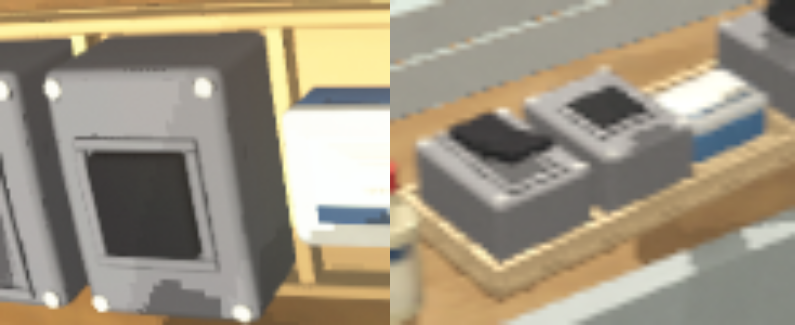

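The square key sits flush (crop 145,205). The rocker's near half is up and its far half down (crop 500,140). The mushroom's centre is at about (505.5, −38.4), so the fingertips are over it and I'll press.

Request:
{"method": "move_arm", "body": {
  "moves": "-1 0 12 0 0 0 1; -1 0 20 0 0 0 1; -1 0 24 0 0 0 1; -1 0 27 0 0 0 1; -1 0 29 0 0 0 1; -1 0 31 0 0 0 1; -1 0 32 0 0 0 1; -1 0 32 0 0 0 1"
}}

```text
time_s: 9.22
position: [505.3, -39.6, 48.4]
eef_rot: [-3.141, 0.001, 0.079]
contact_force: [-3.7, 2.0, 6.1]
opening: 0.1
finger_force: 2.8
```

Request:
{"method": "move_arm", "body": {
  "moves": "0 0 1 0 0 0 1; 0 0 2 0 0 0 1; 0 0 2 0 0 0 1"
}}

```text
time_s: 9.6
position: [505.4, -39.7, 47.8]
eef_rot: [3.142, 0.0, 0.079]
contact_force: [-8.3, 1.6, 17.8]
opening: 0.1
finger_force: 9.1
```

Request:
{"method": "move_arm", "body": {
  "moves": "0 0 0.5 0 0 0 1; 0 0 0.5 0 0 0 1; 0 0 0.5 0 0 0 1; 0 0 0.5 0 0 0 1"
}}

```text
time_s: 10.1
position: [505.4, -39.7, 47.7]
eef_rot: [3.141, -0.0, 0.079]
contact_force: [-9.0, 2.7, 21.5]
opening: -0.1
finger_force: 11.0
```

```bash
python3 - <<'E'
from h import *
i,d=eyes.snapshot("wrist");a=cv2.resize(i[150:270,60:410],(790,271))
cv2.imwrite("pics/fin.png",a)
E
```

```text
(no output)
```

View pics/fin.png

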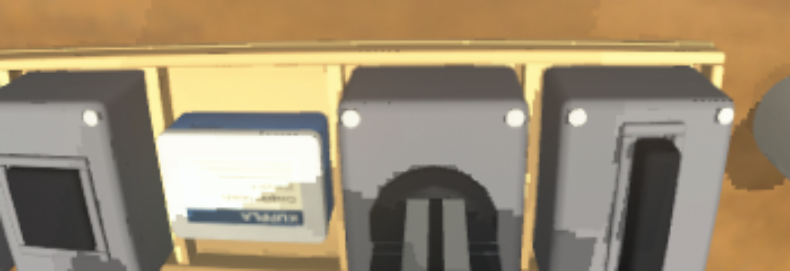

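The fingers hold the mushroom down at its stop (crop 435,220) with a steady 21 N. The square key is in, the bar is untouched and the modules are in their bays.

```bash
python3 -c "
from plant import manip;print(manip.hand_in())"
```

```text
the job is handed in; nothing more can be done
None
```

The job is handed in after about 10 s: the rocker's far half is down, the square key stayed in, and the fingers are holding the mushroom button down at its stop with about 21 N. The hand-in returned no verdict.

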